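Put two spare parts away in their drawer and shut it

TASK

Put the two spare parts from the bench away in the open drawer, without shifting the bearing and the flanged bush that lie there: lay the solenoid valve flat on its block, coil up, midway between the bearing and the bush and in line with them, with its length running front to back, square to the drawer; and stand the coupling sleeve upright on its collar straight in front of the bearing, on the side of the drawer's front panel. Set the parts down rather than dropping them, then push the drawer fully shut without slamming it, and leave everything else on the bench where it is.

Things in the scene. Friction and masses are not known exactly. Their poses are not given: they have to be found in the camera images.
- valve: solenoid valve, to be put away; lies on the bench: aluminium block 75 x 44 x 34 mm (along its x, y, z) with a brass port 24 mm across and 10 mm long on each end (97 mm over all along x), and on top a black coil 36 x 34 x 24 mm (58 mm high over all). 0.4 kg give or take. Origin at the centre of its underside, z up; its two ends are alike. Easily gripped across the 44 mm sides of the block (its y) from above
- sleeve: coupling sleeve, to be put away; stands on the bench: plain steel cylinder 42 mm in diameter and 60 mm high with a collar at the foot 52 mm in diameter and 10 mm high, dark bore in the top. 0.4 kg give or take. Origin at the centre of its underside, z up
- bearing: ball bearing lying flat in the drawer: steel ring, 76 mm in diameter, 22 mm high, with a ring of balls and a dark bore seen from above; loose, lies left or right in the drawer. Origin at the centre of its underside; its x axis points to the drawer's back, parallel to the drawer's sides. Its centre is about 216 mm (208 to 224) from the bush's, and its front edge 80 to 103 mm behind the inside of the drawer's front panel
- bush: flanged bronze bush standing in the drawer: flange 76 mm in diameter and 10 mm thick at the foot, tube 52 mm in diameter, 48 mm high over all; loose, on the other side of the drawer from the bearing. Origin at the centre of its underside; axes as the bearing's
- drawer_front (a point): middle of the outer face of the drawer's front panel, 50 mm above the bench; x points into the cabinet (the way the drawer is pushed shut), y along the panel, z up. The panel is flat (a slim dark cup pull and a paper label lie on it, under 3 mm proud), 12 mm thick, 374 mm wide, from 8 to 90 mm above the bench. Behind it the drawer is 342 mm wide inside and 245 mm long, its floor 12 mm above the bench, its side walls reach 57 mm above the bench
- drawer (a joint): how far the drawer has been pushed in, m: 0 to 0.008 at the start (open about 0.21), 0.215 fully shut. It runs freely with about 4 N of friction and stays where it is left
- cabinet: low galvanised drawer unit fixed to the bench, 270 mm deep, 380 mm wide, 105 mm high, on top a carton and a grey bin towards the back (up to 180 mm above the bench). Origin at the foot of the middle of its front face; x points to its back, y along its front, z up. With the drawer open, the drawer's inside shows for about 210 mm in front of this face; shut, the panel's outer face is 12 mm in front of it
- gear: bystander: dark steel gear wheel 82 mm in diameter with hub, 28 mm high, lying on the bench; origin at the centre of its underside
- filter: bystander: white filter canister 76 mm in diameter, 96 mm high, standing; origin at the centre of its underside
- carton: bystander: cardboard carton 110 x 80 x 50 mm; origin at the centre of its underside
- wrench: bystander: wrench 170 mm long lying close to the robot; origin under its middle
- pulley: bystander: steel belt pulley 84 mm in diameter, 28 mm high, lying at the left; origin at the centre of its underside
- tin: bystander: grey tin 90 mm in diameter, 74 mm high, at the left; origin at the centre of its underside
There are look-alikes about, which are no part of the job. What is shaped like the bush but red or turquoise is not meant.

How it is judged:
By the outcome, as a careful person would: the job done as asked, in the order asked, and still so for the second after the job is handed in, with the robot touching nothing.
It also fails if it takes over 70 s, if anything falls off the work surface, if the arm or the gripper's body presses on something with over 40 N, if the wrist force passes 120 N, or if a joint passes its speed limit or range.

ROBOT

A 7-joint arm with a two-finger parallel gripper is mounted at the origin on the work surface. World frame = base frame: x ahead of the robot, y to its left, z up, the work surface at z = 0. Lengths are in m, angles in rad, forces in N, time in s.
With the tool pointing down it reaches from about 0.425 to 1.025 m from the base axis. Payload 9.4 kg.
Tool frame: the origin (TCP) lies at the very end of the fingers, on their centre line; the grasp point (between the pads) lies 19 mm behind it; z points along the fingers, y is the direction in which the jaws open and shut (so a half turn about z gives the same grasp; the last joint's range is limited). The gripper opens to 93 mm and grips with 3 to 60 N. Pads are 15 mm wide; open, the fingers measure 128 mm over their backs; the gripper's body (75 mm by 188 mm) begins 65 mm behind the grasp point.
Start: joints at [1.221, 0.599, -0.003, 1.599, 0.002, 0.943, -0.08], TCP at [0.195, -0.698, 0.219] pointing down, gripper open.
Joint ranges: [-2.57, 2.57], [-0.35, 1.97], [-1.29, 1.29], [0.11, 2.56], [-1.05, 4.19], [0.11, 1.86], [-2.63, 2.63]. Speed limits (rad/s): [2.22, 2.22, 3.01, 3.01, 3.14, 3.14, 3.14].

INTERFACE

Orientations are given as a rotation vector (axis times angle).
In Python, from plant import manip gives the robot as it stands.
- The arm moves only by the tool apply_moves, never from a script. Its argument "moves" is a list that holds one entry, the list of rows, each a list of 5 numbers: the opening, from 0 (shut) to 1 (fully open), then the shift along the tool's x, y, z in cm, then the turn about the tool's z in rad. In form: [[[fingers, x, y, z, twist], ...]]. A call has 1 to 10 rows; each row shifts and turns the commanded pose from where the row before left it, along the tool's axes as they then stand; what a row does not reach is not made up. A row lasts 1/12 s, in which the tool goes at most 41.7 mm and 7.16 degrees, less where a joint would pass 70% of its speed; a pose out of reach is approached as far as the arm can. A call with a gripper value outside its range is refused whole. The fingers move at their own pace and stop on an object; "force" is the grip in N (left out, the last holds). Time passes only in rows, so rows that do not move let the fingers close. It gives the time, the measured TCP pose, the force and the opening at its end, in the units of the state.
- manip.get_state(): the state, without advancing time (a new reading comes with each control period).
- manip.grab_frame(name): name is "side" or "top" or "wrist"; returns a dict with "pixels" (384x512x3 uint8, red, green, blue), "fx", "fy", "cx", "cy" (pixels), "world_to_cam" (4x4, takes a point from world to camera coordinates). Camera axes: x right, y up, looking along -z (the intrinsics and any distortion apply to the point x, -y, -z); pixel columns grow to the right and rows downward; lengths in m; the calibration is good to about 2 mm. A picture is of the moment at which its call begins. There is no depth.
- manip.sign_off(): hands the job in, once; it reports no verdict.
The state is a dict: "clock": time; "q": joint angles; "qd": joint speeds; "tau": joint torques, N m; "position": TCP position; "tool_rot": TCP orientation; "wrist_force": force on the tool from outside, world axes, zero at the start; "torque": the same for the moment, N m; "gripper_width": opening from 0.0 (shut) to 1.0 (fully open).
Only numpy, scipy, OpenCV 4.12 (cv2) and the standard library are available. Lean on these libraries where they do the work, as an engineer would, in place of code of your own. Each camera call takes 0.05 s, during which the arm holds its last target.

## Working session

There is one attempt and no reset: what is moved stays moved. The work goes in short steps, Python scripts to look and compute and a tool call to move; the robot and the scene stay as the last step left them, time stands still between calls to the robot, and variables do not carry over. Pictures are saved under pics/ and viewed, and the job is handed in when it is done.

Besides the shell and the picture viewer there is one more tool, called after "Call:" by a JSON object that holds its "method" and its "body", one argument or row to a line. apply_moves: Moves the arm, as the interface text tells. Its arguments: {"type":"object","properties":{"moves":{"type":"array","items":{"type":"array","items":{"type":"array","items":{"type":"number"}}}},"force":{"type":"number"}},"required":["moves"]}

```bash
ls; mkdir -p pics; cat > h.py <<'E'
import numpy as np, cv2
from plant import manip
from scipy.spatial.transform import Rotation as R
def grab(n,save=None):
    f=manip.grab_frame(n)
    if save: cv2.imwrite('pics/'+save+'.png',f['pixels'][:,:,::-1])
    np.savez('last_%s.npz'%n,**{k:np.asarray(v) for k,v in f.items()})
    return f
def load(n): return dict(np.load('last_%s.npz'%n))
def pix2(f,u,v,z):
    M=np.array(f['world_to_cam']);Rm=M[:3,:3];t=M[:3,3]
    d=np.array([(u-f['cx'])/f['fx'],-(v-f['cy'])/f['fy'],-1.]);d=Rm.T@d;c=-Rm.T@t
    s=(z-c[2])/d[2];return c+s*d
def proj(f,p):
    M=np.array(f['world_to_cam']);q=M[:3,:3]@np.asarray(p)+M[:3,3]
    return np.array([f['cx']+f['fx']*q[0]/-q[2],f['cy']+f['fy']*-q[1]/-q[2]])
def crop(n,save,u0,v0,u1,v1,s):
    f=load(n);im=f['pixels'][v0:v1,u0:u1,::-1];cv2.imwrite('pics/'+save+'.png',cv2.resize(im,None,fx=s,fy=s,interpolation=cv2.INTER_CUBIC))
E
python3 - <<'E'
from h import *
s=manip.get_state();print(s)
for n in('side','top','wrist'):
    f=grab(n,n+'0');print(n,[x for x in f if x!='pixels'],f['fx'],f['cx'],f['cy']);print(np.round(f['world_to_cam'],3))
E
```

```text
pics
{'clock': 0.0, 'q': array([ 1.22130351,  0.60014623, -0.00255975,  1.60010688,  0.00179264,
        0.94291842, -0.07980154]), 'qd': array([ 1.45034597e-05, -7.43192417e-04, -5.31563285e-04, -8.40435728e-04,
        7.01355617e-04, -4.37936185e-04,  5.67110535e-04]), 'tau': array([-6.52790368e-04, -7.65077806e+01,  1.49705362e+00, -2.52364075e+01,
       -5.24379651e-02,  1.66972488e-02,  1.32653972e-04]), 'position': array([ 0.19519458, -0.69772432,  0.2177527 ]), 'tool_rot': array([-3.11087584e+00, -4.27068281e-01,  5.36330974e-04]), 'wrist_force': array([-0.44703823, -0.53988991,  0.73004099]), 'torque': array([ 0.02927856,  0.01132379, -0.00547076]), 'gripper_width': 1.001438889141899}
side ['fx', 'fy', 'cx', 'cy', 'world_to_cam'] 476.21541866089643 256.9285803347002 187.5946775323839
[[-0.776 -0.631  0.012  0.424]
 [ 0.419 -0.502  0.757 -0.267]
 [-0.471  0.592  0.654 -1.255]
 [ 0.     0.     0.     1.   ]]
top ['fx', 'fy', 'cx', 'cy', 'world_to_cam'] 420.85121890060185 246.44390271988487 189.15403444126935
[[-0.005 -1.     0.015 -0.002]
 [ 0.986 -0.003  0.166 -0.558]
 [-0.166  0.016  0.986 -1.583]
 [ 0.     0.     0.     1.   ]]
wrist ['fx', 'fy', 'cx', 'cy', 'world_to_cam'] 290.59081731671677 258.3857436270344 190.2121045421101
[[ 0.271 -0.963 -0.001 -0.725]
 [ 0.919  0.259 -0.298  0.036]
 [ 0.287  0.08   0.955 -0.391]
 [ 0.     0.     0.     1.   ]]
```

View pics/top0.png

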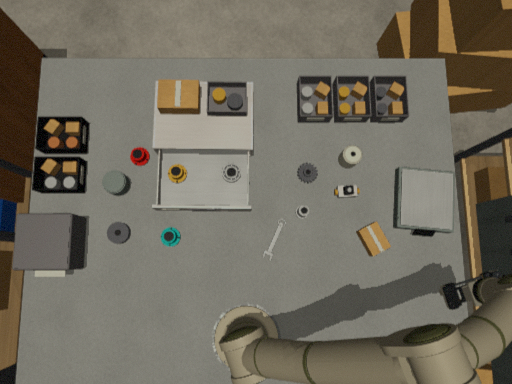

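View pics/side0.png

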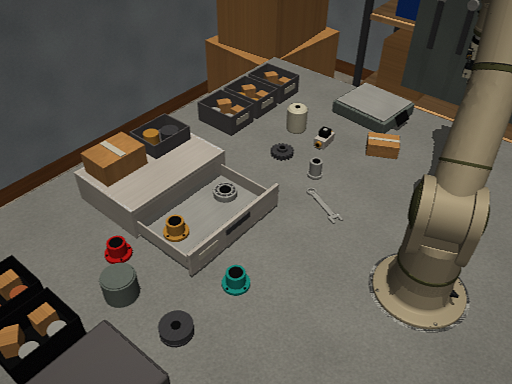

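View pics/wrist0.png

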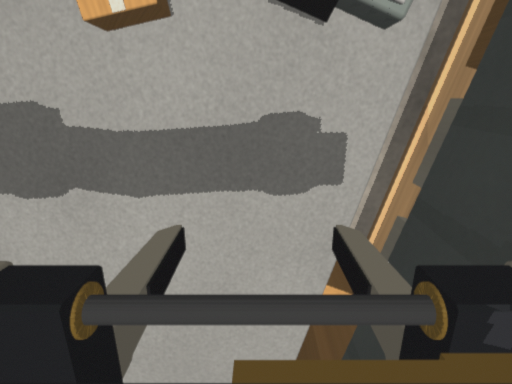

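```bash
python3 - <<'E'
from h import *
crop('top','t_dr',145,130,265,220,6.5)
crop('top','t_pt',285,140,385,220,8)
crop('side','s_dr',130,160,290,275,5)
crop('side','s_pt',260,100,360,190,6)
E
```

```text
(no output)
```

View pics/t_dr.png

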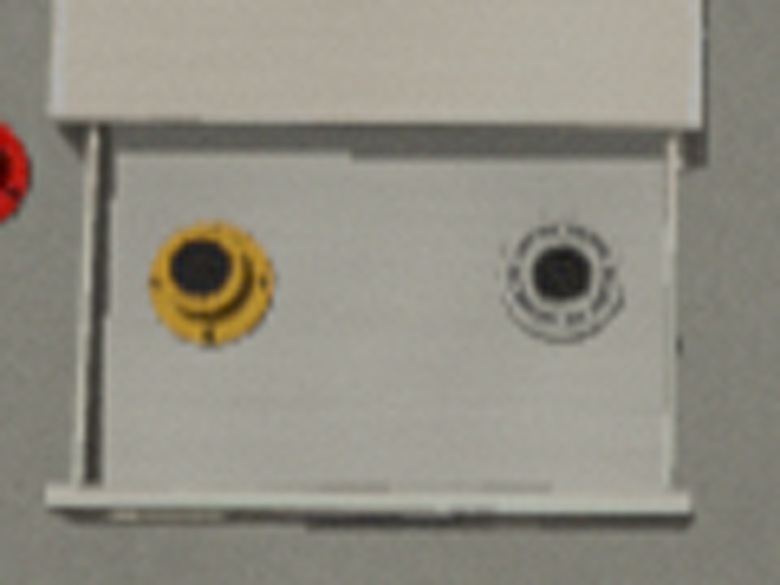

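View pics/t_pt.png

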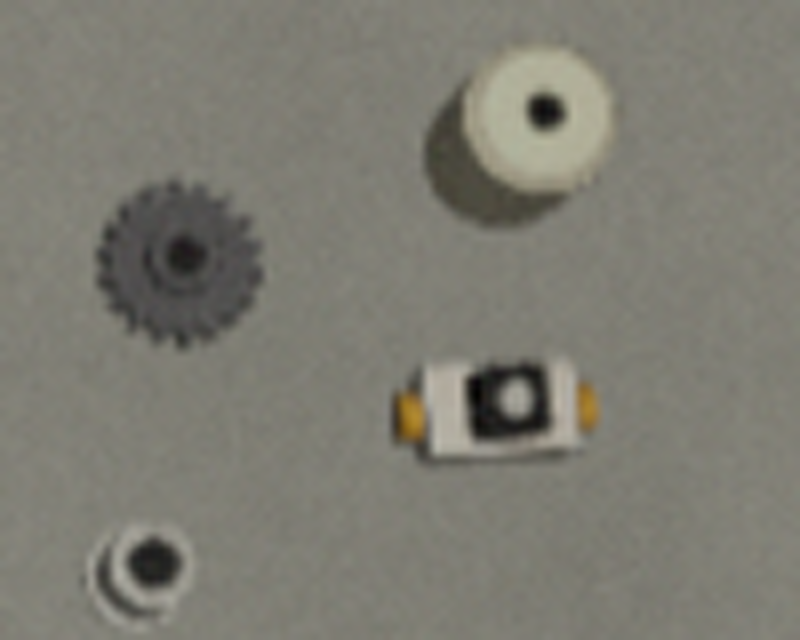

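View pics/s_dr.png

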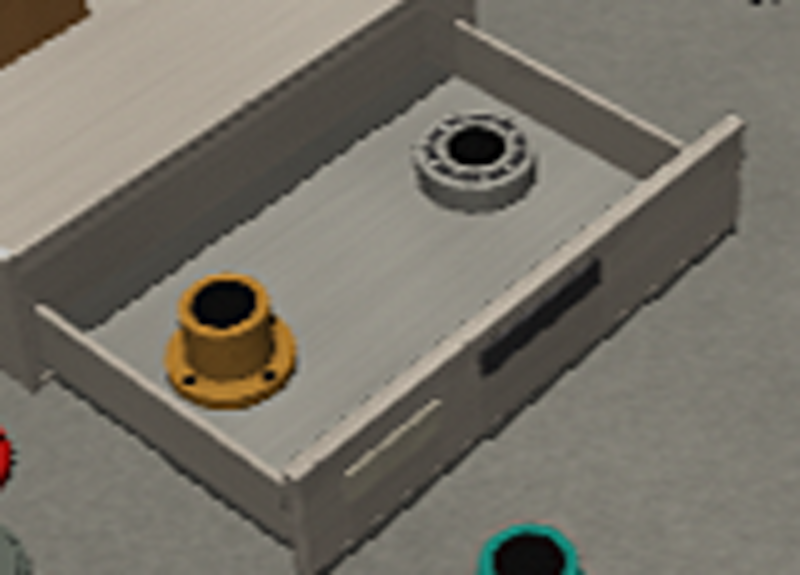

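View pics/s_pt.png

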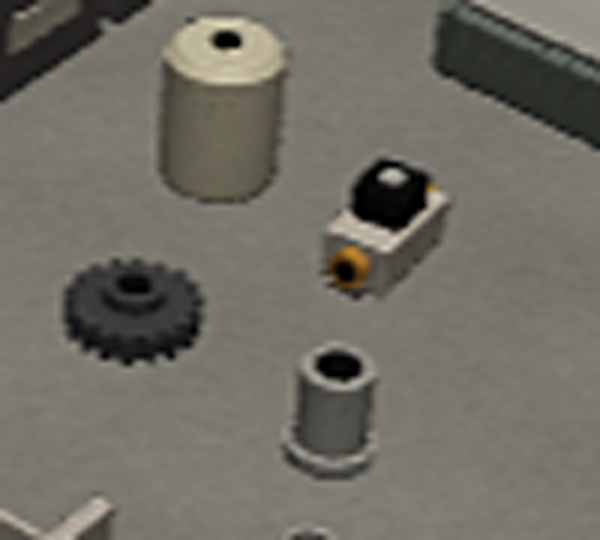

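```bash
cat >> h.py <<'E'
def cp(x,y,u0,v0,s): return u0+(x+.5)/s-.5, v0+(y+.5)/s-.5
E
python3 - <<'E'
from h import *
T=load('top');S=load('side')
def p(n,f,c,z): print(n,np.round(pix2(f,*c,z)[:2]*1000,1))
d=lambda x,y:cp(x,y,145,130,6.5); t=lambda x,y:cp(x,y,285,140,8)
sd=lambda x,y:cp(x,y,130,160,5); st=lambda x,y:cp(x,y,260,100,6)
p('bearing T',T,d(562,273),.034);p('bearing S',S,sd(476,146),.034)
p('bush T',T,d(202,267),.060);p('bush S',S,sd(224,302),.060);p('bush flange T',T,d(211,283),.022)
p('sleeve T',T,t(154,563),.060);p('sleeve S',S,st(340,365),.060)
p('valve coil T',T,t(515,398),.058);p('valve coil S',S,st(395,176),.058)
for q in [(422,360),(575,355),(432,457),(583,447)]: p('valve blk',T,t(*q),.034)
p('port',T,t(409,416),.02);p('port',T,t(588,408),.02)
for q in [(47,485),(690,493),(47,507),(690,515)]: p('panel',T,d(*q),.09)
for q in [(52,122),(703,128)]: p('cab',T,d(*q),.105)
for q in [(290,478),(742,120)]:p('panel S',S,sd(*q),.09)
for q in [(5,258),(410,0)]:p('cab S',S,sd(*q),.105)
E
```

```text
bearing T [630.8  55.3]
bearing S [633.   54.9]
bush T [629.4 268.5]
bush S [631.4 269. ]
bush flange T [627.6 268.7]
sleeve T [ 475.1 -223. ]
sleeve S [ 476.6 -223.1]
valve coil T [ 554.8 -400.1]
valve coil S [ 556.4 -402.4]
valve blk [ 577.9 -361.6]
valve blk [ 580.2 -437. ]
valve blk [ 529.8 -364.5]
valve blk [ 534.5 -438.7]
port [ 552.4 -357.3]
port [ 556.1 -446.1]
panel [495.2 349.7]
panel [489.3 -19.6]
panel [482.5 349.3]
panel [476.6 -19.6]
cab [706.1 350.5]
cab [702.  -28.4]
panel S [487.9 354.7]
panel S [481.6 -18.7]
cab S [712.5 350.8]
cab S [701.9  36.8]
```

```bash
python3 - <<'E'
from h import *
s=manip.get_state();Rm=R.from_rotvec(s['tool_rot']).as_matrix();print(Rm.round(3))
f=load('wrist');M=f['world_to_cam'];c=-M[:3,:3].T@M[:3,3];print('cam in tool',Rm.T@(c-s['position']), 'axis in tool',Rm.T@(-M[2,:3]))
print('cam axes in tool (cols x,y,z)\n',(Rm.T@M[:3,:3].T).round(4))
E
```

```text
[[ 0.963  0.269 -0.   ]
 [ 0.269 -0.963  0.001]
 [-0.    -0.001 -1.   ]]
cam in tool [ 8.26960736e-02 -3.47101472e-05 -1.64958165e-01] axis in tool [-2.97395902e-01  4.50706107e-04  9.54754143e-01]
cam axes in tool (cols x,y,z)
 [[ 1.100e-03  9.548e-01  2.974e-01]
 [ 1.000e+00 -1.000e-03 -5.000e-04]
 [-1.000e-04  2.974e-01 -9.548e-01]]
```

```bash
python3 - <<'E'
from h import *
T=load('top');S=load('side')
t=lambda x,y:cp(x,y,285,140,8);st=lambda x,y:cp(x,y,260,100,6)
print('filter',pix2(T,*t(545,112),.096),pix2(S,*st(227,40),.096),'left/right',pix2(T,*t(463,115),.08),pix2(T,*t(618,115),.08))
print('gear',pix2(T,*t(185,255),.028))
print('filter base side',pix2(S,*st(219,203),0))
E
```

```text
filter [ 0.68703552 -0.41088043  0.096     ] [ 0.68969474 -0.41137099  0.096     ] left/right [ 0.6897094  -0.37551068  0.08      ] [ 0.68960162 -0.45065362  0.08      ]
gear [ 0.63200968 -0.24757311  0.028     ]
filter base side [ 0.66743146 -0.38256009  0.        ]
```

Call:
{"method": "apply_moves", "body": {
  "moves": [
    [[1,3.05,-1.35,0,0],[1,3.05,-1.35,0,0],[1,3.05,-1.35,0,0],[1,3.05,-1.35,0,0],[1,3.05,-1.35,0,0],[1,3.05,-1.35,0,0],[1,3.05,-1.35,0,0],[1,3.05,-1.35,0,0],[1,3.05,-1.35,0,0],[1,3.05,-1.35,0,0]]
  ]
}}

```text
clock: 0.98
position: [0.4536, -0.4847, 0.2184]
tool_rot: [-3.112, -0.427, 0.001]
wrist_force: [1.1, 0.0, 0.5]
gripper_width: 1.0
```

Call:
{"method": "apply_moves", "body": {
  "moves": [
    [[1,0,0,0,-0.12],[1,0,0,0,-0.12],[1,0,0,0,-0.12],[1,0,0,0,-0.12],[1,0,0,0,-0.12],[1,0,0,0,-0.12],[1,0,0,0,-0.12],[1,0,0,0,-0.12],[1,0,0,0,-0.12],[1,0,0,0,-0.12]]
  ]
}}

```text
clock: 1.82
position: [0.4525, -0.486, 0.2183]
tool_rot: [-2.321, -2.116, 0.0]
wrist_force: [0.0, -0.2, -0.1]
gripper_width: 0.998
```

```bash
cat >> h.py <<'E'
def go(x,y,z,yaw):
    s=manip.get_state();Rm=R.from_rotvec(s['tool_rot']).as_matrix();p=s['position']
    cy=np.arctan2(Rm[1,0],Rm[0,0]);d=Rm.T@(np.array([x,y,z])-p)*100
    tw=-((yaw-cy+np.pi)%(2*np.pi)-np.pi)
    # if twisted first:
    c,sn=np.cos(yaw),np.sin(yaw);R2=np.array([[c,sn,0],[sn,-c,0],[0,0,-1]]);d2=R2.T@(np.array([x,y,z])-p)*100
    print('t',round(s['clock'],2),'pos',p.round(4),'yaw',round(cy,4),'tilt',Rm[2,:].round(4),'q',s['q'].round(2),'F',s['wrist_force'].round(1),'g',round(s['gripper_width'],3))
    print('shift now cm',d.round(2),'twist',round(tw,4),'| after twist',d2.round(2))
E
python3 -c "
from h import *
go(.5555,-.401,.2,1.614)"
```

```text
t 1.82 pos [ 0.4525 -0.486   0.2183] yaw 1.4787 tilt [ 2.e-04 -4.e-04 -1.e+00] q [ 0.96  0.55 -0.34  1.73  0.22  0.9   0.43] F [ 0.  -0.2 -0.1] g 0.998
shift now cm [9.41 9.48 1.83] twist -0.1353 | after twist [ 8.04 10.66  1.83]
```

Call:
{"method": "apply_moves", "body": {
  "moves": [
    [[1,0,0,0,-0.068],[1,0,0,0,-0.068],[1,2.0,2.66,0.4,0],[1,2.0,2.66,0.4,0],[1,2.0,2.66,0.4,0],[1,2.0,2.66,0.4,0],[1,0,0,0,0],[1,0,0,0,0]]
  ]
}}

```text
clock: 2.48
position: [0.5576, -0.3997, 0.202]
tool_rot: [-2.173, -2.267, -0.001]
wrist_force: [-1.6, 0.3, -1.0]
gripper_width: 1.0
```

```bash
python3 -c "
from h import *
go(.5555,-.401,.1,1.614)
f=grab('wrist','w1')"
```

```text
t 2.48 pos [ 0.5576 -0.3997  0.202 ] yaw 1.6129 tilt [ 1.3e-03 -2.0e-04 -1.0e+00] q [ 0.77  0.59 -0.37  1.69  0.26  0.9   0.34] F [-1.6  0.3 -1. ] g 1.0
shift now cm [-0.14 -0.21 10.2 ] twist -0.0011 | after twist [-0.12 -0.21 10.2 ]
```

View pics/w1.png

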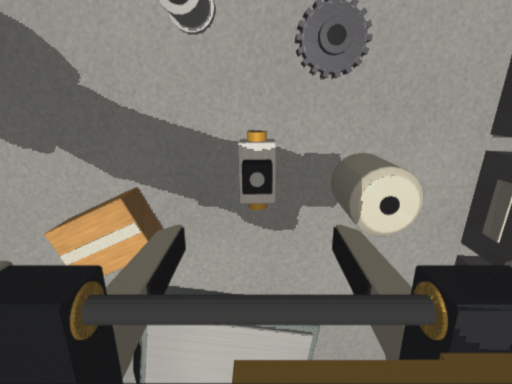

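```bash
python3 -c "
from h import *
f=load('wrist')
crop('wrist','w1c',215,115,305,220,5)
for u,v,z in[(257.5,180,.058),(257,131,.017),(258,208,.017),(239.5,149,.034),(273.5,149,.034),(240,203,.034),(275,203,.034)]: print(pix2(f,u,v,z).round(4))"
```

```text
[ 0.5562 -0.401   0.058 ]
[ 0.5534 -0.352   0.017 ]
[ 0.5587 -0.4494  0.017 ]
[ 0.5341 -0.3716  0.034 ]
[ 0.5732 -0.3699  0.034 ]
[ 0.5363 -0.4374  0.034 ]
[ 0.5789 -0.4356  0.034 ]
```

View pics/w1c.png

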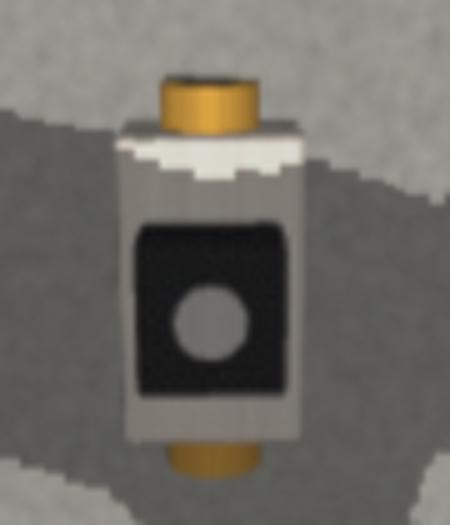

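```bash
python3 -c "
from h import *
go(.556,-.401,.016,1.625)"
```

```text
t 2.53 pos [ 0.556  -0.4016  0.2021] yaw 1.6101 tilt [ 3.e-04 -1.e-03 -1.e+00] q [ 0.78  0.59 -0.37  1.69  0.26  0.9   0.34] F [-0.7 -0.6 -0. ] g 0.998
shift now cm [ 0.06  0.02 18.61] twist -0.0149 | after twist [6.000e-02 1.000e-02 1.861e+01]
```

Call:
{"method": "apply_moves", "body": {
  "moves": [
    [[0.8,0.06,0,2.6,-0.015],[0.8,0,0,2.6,0],[0.8,0,0,2.6,0],[0.8,0,0,2.6,0],[0.8,0,0,2.6,0],[0.8,0,0,2.0,0],[0.8,0,0,1.5,0],[0.8,0,0,1.2,0],[0.8,0,0,0.9,0],[0.8,0,0,0,0]]
  ]
}}

```text
clock: 3.37
position: [0.5545, -0.402, 0.015]
tool_rot: [-2.162, -2.277, 0.002]
wrist_force: [-0.4, 0.9, 0.3]
gripper_width: 0.8
```

```bash
python3 -c "
from h import *
go(.556,-.401,.016,1.625)
f=grab('wrist','w2')"
```

```text
t 3.37 pos [ 0.5545 -0.402   0.015 ] yaw 1.6226 tilt [ 8.0e-04 -2.1e-03 -1.0e+00] q [ 0.72  0.81 -0.28  1.81  0.38  0.58  0.26] F [-0.4  0.9  0.3] g 0.8
shift now cm [ 0.09  0.16 -0.1 ] twist -0.0024 | after twist [ 0.09  0.16 -0.1 ]
```

View pics/w2.png

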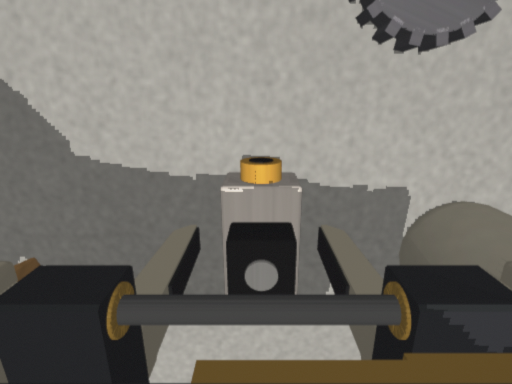

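Call:
{"method": "apply_moves", "body": {
  "moves": [
    [[0.6,0,0,0,0],[0.5,0,0,0,0],[0.3,0,0,0,0],[0.2,0,0,0,0],[0.2,0,0,0,0],[0.2,0,0,0,0],[0.2,0,0,0,0]]
  ],
  "force": 30
}}

```text
clock: 4.0
position: [0.5561, -0.4016, 0.0171]
tool_rot: [2.161, 2.279, -0.0]
wrist_force: [-1.1, 0.2, 5.3]
gripper_width: 0.465
```

```bash
python3 -c "
from h import *
go(.556,-.401,.016,1.625)
f=grab('wrist','w3')"
```

```text
t 4.0 pos [ 0.5561 -0.4016  0.0171] yaw 1.6238 tilt [-5.e-04  3.e-04 -1.e+00] q [ 0.72  0.81 -0.28  1.81  0.37  0.58  0.26] F [-1.1  0.2  5.3] g 0.465
shift now cm [ 0.06 -0.    0.11] twist -0.0012 | after twist [ 0.06 -0.    0.11]
```

View pics/w3.png

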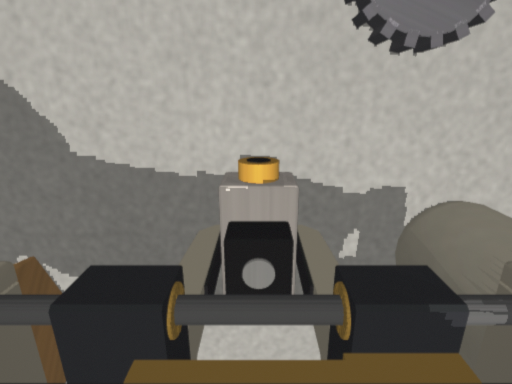

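Call:
{"method": "apply_moves", "body": {
  "moves": [
    [[0.2,0,0,-0.6,0],[0.2,0,0,-1.5,0],[0.2,0,0,-2.5,0],[0.2,0,0,-3,0],[0.2,0,0,-3,0],[0.2,0,0,-3,0],[0.2,0,0,-3,0],[0.2,0,0,-2,0],[0.2,0,0,-1,0]]
  ]
}}

```text
clock: 4.8
position: [0.5566, -0.4017, 0.2166]
tool_rot: [2.159, 2.277, 0.001]
wrist_force: [-0.0, 0.2, -5.5]
gripper_width: 0.467
```

```bash
python3 -c "
from h import *
f=load('wrist');print('button tool-rel',pix2(f,258.5,273,.058))
go(.56,.162,.22,3.129)"
```

```text
button tool-rel [ 0.55561156 -0.3998241   0.058     ]
t 4.8 pos [ 0.5566 -0.4017  0.2166] yaw 1.6238 tilt [-0.0022  0.0032 -1.    ] q [ 0.78  0.58 -0.38  1.68  0.26  0.93  0.36] F [-0.   0.2 -5.5] g 0.467
shift now cm [56.27  3.33 -0.45] twist -1.5052 | after twist [ 0.37 56.37 -0.34]
```

Call:
{"method": "apply_moves", "body": {
  "moves": [
    [[0.2,1.8,0.1,0,0],[0.2,3,0.18,0,0],[0.2,3,0.18,0,0],[0.2,3,0.18,0,0],[0.2,3,0.18,0,0],[0.2,3,0.18,0,0],[0.2,3,0.18,0,0],[0.2,3,0.18,0,0],[0.2,3,0.18,0,0],[0.2,3,0.18,0,0]]
  ]
}}

```text
clock: 5.63
position: [0.5566, -0.1111, 0.2119]
tool_rot: [-2.16, -2.279, 0.002]
wrist_force: [-0.2, 0.8, -4.7]
gripper_width: 0.474
```

Call:
{"method": "apply_moves", "body": {
  "moves": [
    [[0.2,3,0.18,0,0],[0.2,3,0.18,0,0],[0.2,3,0.18,0,0],[0.2,3,0.18,0,0],[0.2,3,0.18,0,0],[0.2,3,0.18,0,0],[0.2,3,0.18,0,0],[0.2,3,0.18,0,0],[0.2,2.5,0.15,0,0],[0.2,1,0.06,0,0]]
  ]
}}

```text
clock: 6.47
position: [0.5583, 0.1674, 0.2122]
tool_rot: [-2.155, -2.283, -0.001]
wrist_force: [0.4, 0.9, -4.8]
gripper_width: 0.469
```

Call:
{"method": "apply_moves", "body": {
  "moves": [
    [[0.2,0,0,0,-0.08],[0.2,0,0,0,-0.12],[0.2,0,0,0,-0.12],[0.2,0,0,0,-0.12],[0.2,0,0,0,-0.12],[0.2,0,0,0,-0.12],[0.2,0,0,0,-0.12],[0.2,0,0,0,-0.12],[0.2,0,0,0,-0.12],[0.2,0,0,0,-0.12]]
  ]
}}

```text
clock: 7.3
position: [0.559, 0.1617, 0.2119]
tool_rot: [-0.55, -3.092, 0.002]
wrist_force: [0.1, -0.0, -5.1]
gripper_width: 0.469
```

Call:
{"method": "apply_moves", "body": {
  "moves": [
    [[0.2,0,0,0,-0.11],[0.2,0,0,0,-0.11],[0.2,0,0,0,-0.07],[0.2,0,0,0,-0.04],[0.2,0,0,0,0],[0.2,0,0,0,0]]
  ]
}}

```text
clock: 7.8
position: [0.5592, 0.1619, 0.212]
tool_rot: [-0.047, -3.14, 0.001]
wrist_force: [-0.3, 0.3, -5.1]
gripper_width: 0.47
```

```bash
python3 -c "
from h import *
f=grab('wrist','w4')
f=grab('top','t4')
crop('top','t4c',145,130,265,220,6.5)
go(.56,.162,.22,3.129)"
```

```text
t 7.9 pos [0.5594 0.1622 0.2123] yaw 3.1123 tilt [ 7.e-04 -5.e-04 -1.e+00] q [ 0.18  0.55 -0.83  1.9   0.51  0.91  0.64] F [ 0.   0.2 -4.6] g 0.472
shift now cm [-0.06 -0.02 -0.77] twist -0.0167 | after twist [-0.06 -0.02 -0.77]
```

View pics/w4.png

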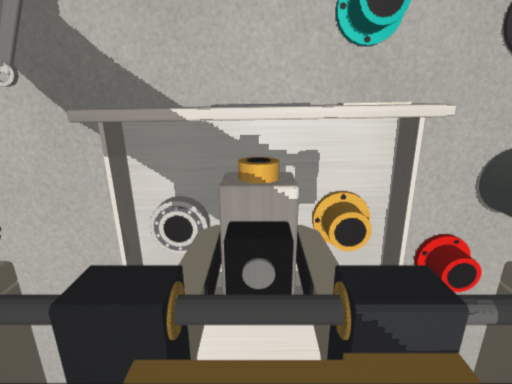

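```bash
python3 -c "
from h import *
crop('wrist','w4a',60,95,230,265,4.5)
crop('wrist','w4b',290,95,460,265,4.5)"
```

```text
(no output)
```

View pics/w4a.png

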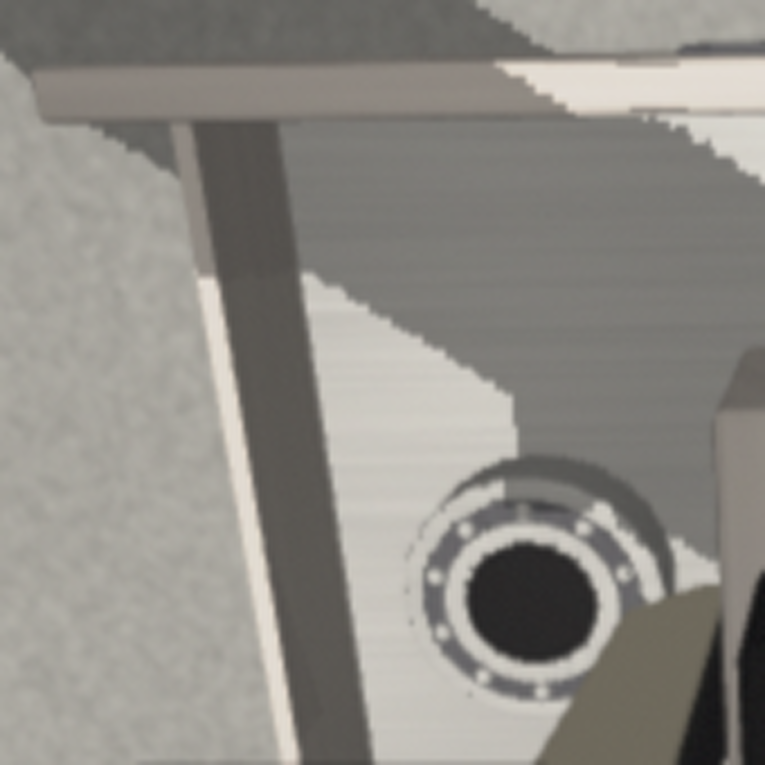

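View pics/w4b.png

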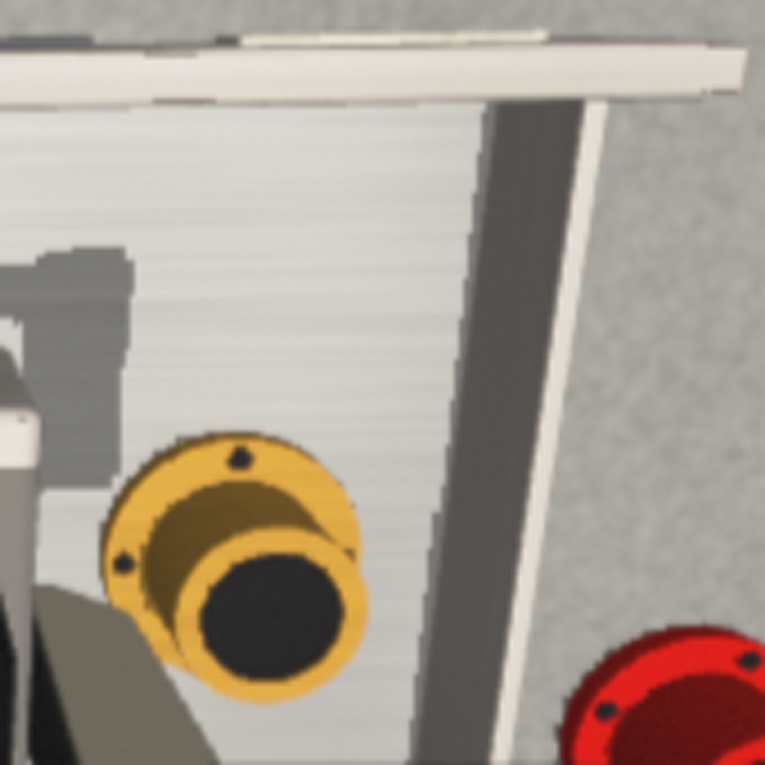

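View pics/t4c.png

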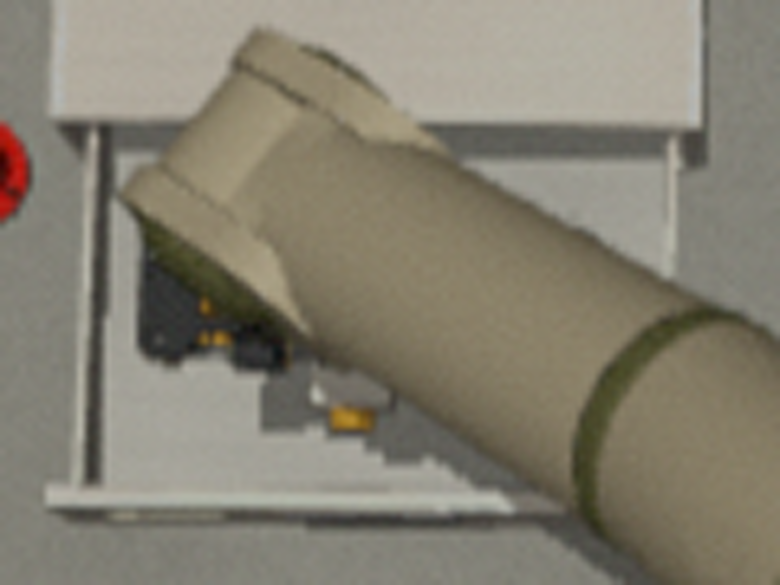

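```bash
python3 -c "
from h import *
f=load('wrist')
a=lambda x,y:cp(x,y,60,95,4.5); b=lambda x,y:cp(x,y,290,95,4.5)
def p(n,c,z):
    q=pix2(f,*c,z);print(n,(q[:2]*1000).round(1));return q
B=p('bearing',a(533,602),.034);U=p('bush',b(272,617),.060);p('bush flange',b(232,552),.022)
o1=p('panel out R',a(33,72),.09);o2=p('panel out L',b(748,46),.09)
i1=p('panel in R',a(45,124),.09);i2=p('panel in L',b(742,95),.09)
for q in (o2-o1,i2-i1): print('yaw',-q[0]/q[1])
w1=p('wallR',a(195,122),.057);w2=p('wallR',a(300,765),.057);print('yaw',(w2-w1)[1]/(w2-w1)[0])
w1=p('wallL',b(585,100),.057);w2=p('wallL',b(490,765),.057);print('yaw',(w2-w1)[1]/(w2-w1)[0])
w1=p('floorR',a(280,122),.012);w2=p('floorR',a(373,765),.012);print('yaw',(w2-w1)[1]/(w2-w1)[0])
w1=p('floorL',b(487,103),.012);w2=p('floorL',b(413,765),.012);print('yaw',(w2-w1)[1]/(w2-w1)[0])
d=U-B;print('BU yaw',-d[0]/d[1],np.hypot(*d[:2]),'mid',(U+B)/2)
"
```

```text
bearing [630.6  55.9]
bush [629.  269.1]
bush flange [626.1 268.6]
panel out R [480.1 -18.9]
panel out L [485.4 350.9]
panel in R [490.9 -18.8]
panel in L [495.4 351.3]
yaw -0.01427161103370213
yaw -0.012235527644959622
wallR [493.1  -3.8]
wallR [667.8  -7.2]
yaw -0.019256218845715697
wallL [497.7 335.7]
wallL [677.3 333.6]
yaw -0.011819041281510047
floorR [496.2  -4.3]
floorR [695.4  -8.1]
yaw -0.01918064330353896
floorL [500.8 333.4]
floorL [704.9 333. ]
yaw -0.0018880264850845295
BU yaw 0.0075655970623908 0.2132429989575378 mid [0.62980086 0.16250784 0.047     ]
```

```bash
python3 -c "
from h import *
f=load('wrist');s=manip.get_state();Rm=R.from_rotvec(s['tool_rot']).as_matrix()
zb=s['position'][2]-.0165
for n,u,v,h in[('button',258.5,273,.058),('blk front L',221,187,.034),('blk front R',297,187,.034),('port',259,159,.029),('coilL',227,223,.058),('coilR',293,223,.058)]: print(n,(Rm.T@(pix2(f,u,v,zb+h)-s['position'])*1000).round(1))
go(.632,.1623,.12,3.1286)"
```

```text
button [  3.1  -0.4 -41.5]
blk front L [ 39.7 -20.3 -17.5]
blk front R [ 39.7  19.9 -17.5]
port [ 53.7  -0.2 -12.5]
coilL [ 29.5 -14.9 -41.5]
coilR [ 29.6  15.5 -41.5]
t 7.9 pos [0.5594 0.1622 0.2123] yaw 3.1123 tilt [ 7.e-04 -5.e-04 -1.e+00] q [ 0.18  0.55 -0.83  1.9   0.51  0.91  0.64] F [ 0.   0.2 -4.6] g 0.472
shift now cm [-7.26  0.23  9.22] twist -0.0163 | after twist [-7.25  0.1   9.23]
```

Call:
{"method": "apply_moves", "body": {
  "moves": [
    [[0.2,-0.7,0,0,-0.0163],[0.2,-1.6,0,1,0],[0.2,-1.6,0,1.6,0],[0.2,-1.6,0,1.6,0],[0.2,-1.2,0.05,1.6,0],[0.2,-0.55,0.05,1.6,0],[0.2,0,0,1.2,0],[0.2,0,0,0.6,0],[0.2,0,0,0,0],[0.2,0,0,0,0]]
  ]
}}

```text
clock: 8.73
position: [0.6316, 0.163, 0.1208]
tool_rot: [-0.017, -3.141, 0.0]
wrist_force: [-0.1, 0.4, -4.5]
gripper_width: 0.474
```

```bash
python3 -c "
from h import *
f=grab('wrist','w5')
f=grab('side','s5')
crop('side','s5c',130,130,290,275,5)
go(.632,.1623,.0285,3.1286)"
```

```text
t 8.83 pos [0.6323 0.163  0.1217] yaw 3.1306 tilt [-1.1e-03  3.0e-04 -1.0e+00] q [ 0.12  0.73 -0.74  1.82  0.64  0.84  0.63] F [ 0.1 -0.2 -5.9] g 0.466
shift now cm [ 0.04 -0.08  9.32] twist 0.002 | after twist [ 0.03 -0.07  9.32]
```

View pics/w5.png

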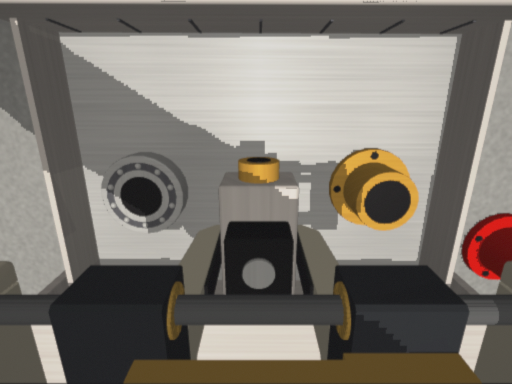

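View pics/s5c.png

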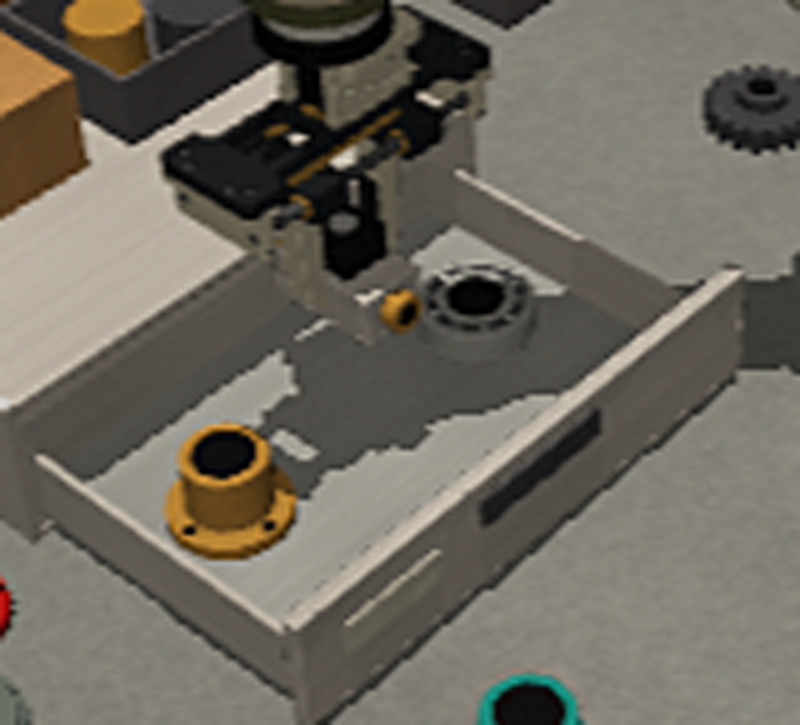

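```bash
python3 -c "
from h import *
f=load('wrist')
crop('wrist','w5a',90,130,250,240,5)
crop('wrist','w5b',310,130,440,240,5)
B=pix2(f,141,196,.034);U=pix2(f,387,202,.06);print(B,U,(B+U)/2)
print('inner panel base',pix2(f,65,37,.012),pix2(f,457,37,.012),'back floor?')
"
```

```text
[0.63079974 0.05554906 0.034     ] [0.62936813 0.26882052 0.06      ] [0.63008393 0.16218479 0.047     ]
inner panel base [ 4.95448841e-01 -3.14486552e-05  1.20000000e-02] [0.4986518  0.33246004 0.012     ] back floor?
```

View pics/w5a.png

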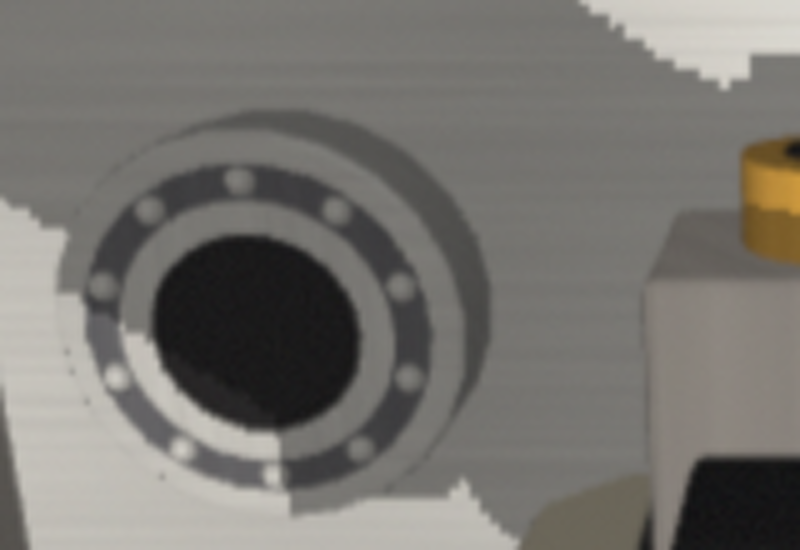

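View pics/w5b.png

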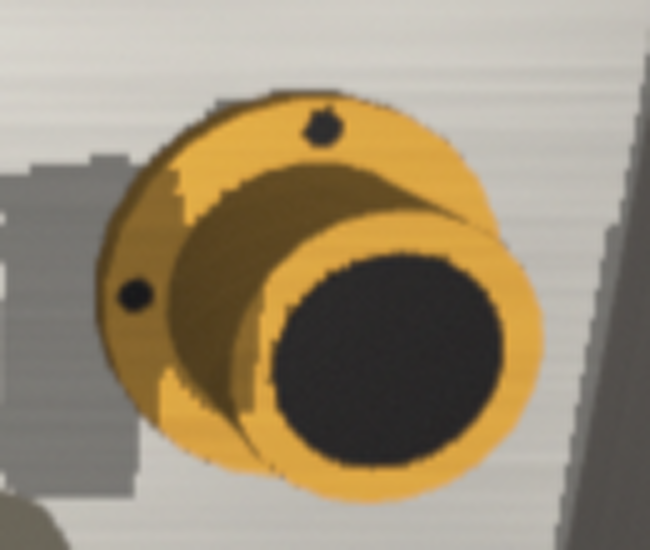

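Call:
{"method": "apply_moves", "body": {
  "moves": [
    [[0.2,0,-0.05,1.2,0.001],[0.2,0,0,1.8,0],[0.2,0,0,1.8,0],[0.2,0,0,1.6,0],[0.2,0,0,1.0,0],[0.2,0,0,0.6,0],[0.2,0,0,0.4,0],[0.2,0,0,0.3,0],[0.2,0,0,0.1,0],[0.2,0,0,0,0]]
  ]
}}

```text
clock: 9.67
position: [0.6325, 0.1623, 0.033]
tool_rot: [0.02, 3.141, 0.0]
wrist_force: [0.1, 0.2, -4.3]
gripper_width: 0.468
```

Call:
{"method": "apply_moves", "body": {
  "moves": [
    [[0.2,0,0,0.1,0],[0.2,0,0,0.1,0],[0.2,0,0,0.1,0],[0.2,0,0,0,0],[0.2,0,0,0,0]]
  ]
}}

```text
clock: 10.08
position: [0.6323, 0.1621, 0.0296]
tool_rot: [0.02, 3.142, -0.0]
wrist_force: [-0.6, 0.2, -5.0]
gripper_width: 0.468
```

```bash
python3 -c "
from h import *
go(.632,.1625,.0285,3.1286)"
```

```text
t 10.08 pos [0.6323 0.1621 0.0296] yaw 3.129 tilt [-0. -0. -1.] q [ 0.06  0.83 -0.64  1.87  0.76  0.7   0.53] F [-0.6  0.2 -5. ] g 0.468
shift now cm [0.03 0.04 0.11] twist 0.0004 | after twist [0.03 0.04 0.11]
```

Call:
{"method": "apply_moves", "body": {
  "moves": [
    [[0.2,0,0,0.06,0],[0.2,0,0,0.06,0],[0.2,0,0,0,0],[0.2,0,0,0,0]]
  ]
}}

```text
clock: 10.42
position: [0.6323, 0.1622, 0.0291]
tool_rot: [0.02, 3.141, -0.0]
wrist_force: [-3.0, -1.4, 5.6]
gripper_width: 0.468
```

Call:
{"method": "apply_moves", "body": {
  "moves": [
    [[0.5,0,0,0,0],[0.55,0,0,0,0],[0.62,0,0,0,0],[0.68,0,0,0,0],[0.68,0,0,0,0],[0.68,0,0,-0.5,0],[0.68,0,0,-1.5,0],[0.68,0,0,-2.5,0],[0.68,0,0,-3,0],[0.68,0,0,-3,0]]
  ]
}}

```text
clock: 11.25
position: [0.6318, 0.1624, 0.1355]
tool_rot: [-0.019, -3.141, -0.001]
wrist_force: [0.1, -0.4, -0.1]
gripper_width: 0.682
```

Call:
{"method": "apply_moves", "body": {
  "moves": [
    [[0.8,0,0,-3,0],[0.8,0,0,-3,0],[0.8,2,0,-2,0],[0.8,3,0,-0.5,0],[0.8,3,0,0,0],[0.8,1,0,0,0],[0.8,0,0,0,0],[0.8,0,0,0,0]]
  ]
}}

```text
clock: 11.92
position: [0.5428, 0.1632, 0.2195]
tool_rot: [0.019, 3.14, -0.0]
wrist_force: [0.9, -0.2, -0.2]
gripper_width: 0.801
```

```bash
python3 -c "
from h import *
f=grab('wrist','w6')
crop('wrist','w6c',130,160,380,384,3.1)
go(.476,-.223,.22,0)"
```

```text
t 11.97 pos [0.5434 0.1632 0.2191] yaw 3.1286 tilt [-1.3e-03  2.0e-04 -1.0e+00] q [ 0.19  0.53 -0.85  1.93  0.5   0.9   0.65] F [-0.6 -0.2  0.6] g 0.8
shift now cm [  6.24 -38.7   -0.11] twist 3.1286 | after twist [-6.74 38.62 -0.09]
```

View pics/w6.png

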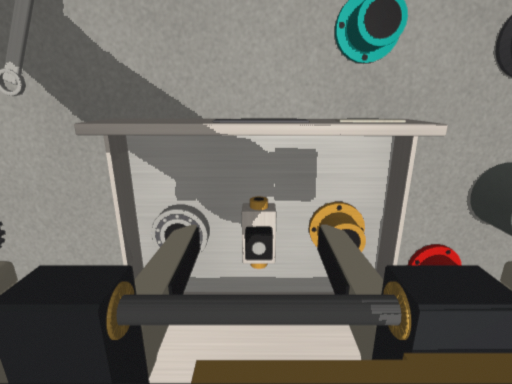

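View pics/w6c.png

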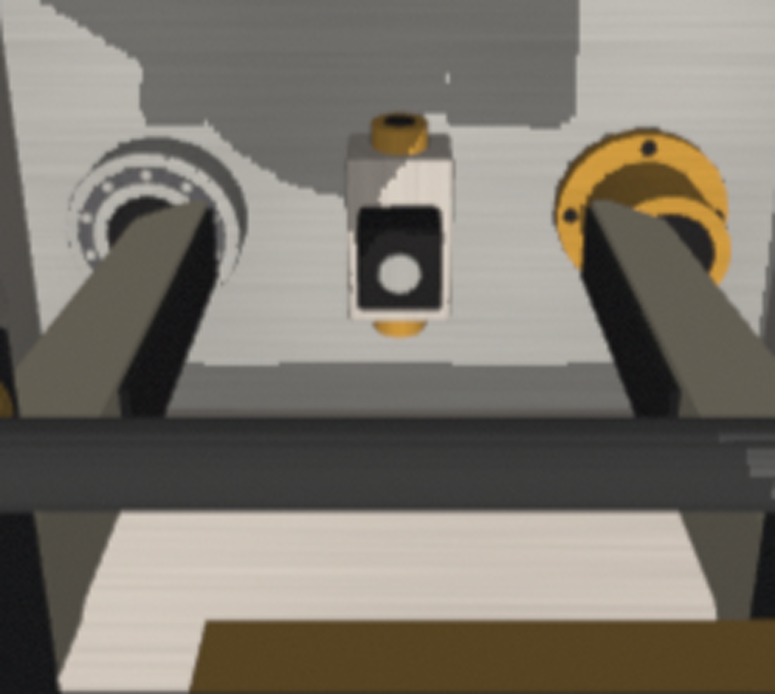

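```bash
python3 -c "
from h import *
f=load('wrist');c=lambda x,y:cp(x,y,130,160,3.1)
for n,x,y,z in[('button',399,274,.07),('front top edge L',347,158,.046),('R',453,160,.046),('back L',350,319,.046),('back R',449,318,.046),('port front',400,118,.041),('port back',400,336,.029)]: print(n,(pix2(f,*c(x,y),z)*1000).round(1))
"
```

```text
button [630.5 162.   70. ]
front top edge L [591.2 141.5  46. ]
R [592.6 184.1  46. ]
back L [664.8 140.6  46. ]
back R [664.8 182.9  46. ]
port front [576.2 163.   41. ]
port back [684.1 161.8  29. ]
```

Call:
{"method": "apply_moves", "body": {
  "moves": [
    [[0.8,0.3,-1.7,0,0],[0.8,0.5,-3,0,0],[0.8,0.5,-3,0,0],[0.8,0.5,-3,0,0],[0.8,0.5,-3,0,0],[0.8,0.5,-3,0,0],[0.8,0.5,-3,0,0],[0.8,0.5,-3,0,0],[0.8,0.5,-3,0,0],[0.8,0.5,-3,0,0]]
  ]
}}

```text
clock: 12.8
position: [0.4915, -0.1252, 0.2183]
tool_rot: [0.021, 3.141, 0.001]
wrist_force: [-0.3, -0.6, 0.8]
gripper_width: 0.799
```

Call:
{"method": "apply_moves", "body": {
  "moves": [
    [[0.8,0.5,-3,0,0],[0.8,0.5,-3,0,0],[0.8,0.4,-3,0,0],[0.8,0,-1,0,0],[0.8,0,0,0,0],[0.8,0,0,0,0]]
  ]
}}

```text
clock: 13.3
position: [0.4762, -0.223, 0.2182]
tool_rot: [0.022, 3.141, 0.002]
wrist_force: [-0.2, -0.4, -0.0]
gripper_width: 0.802
```

```bash
python3 -c "
from h import *
f=grab('wrist','w7')
go(.476,-.223,.10,3.1286)"
```

```text
t 13.35 pos [ 0.4762 -0.2219  0.2184] yaw 3.1297 tilt [-5.0e-04  1.2e-03 -1.0e+00] q [ 0.96  0.49 -0.88  2.02  0.5   0.86  1.36] F [-0.2  0.6 -0.4] g 0.802
shift now cm [ 0.03 -0.12 11.84] twist 0.0011 | after twist [ 0.02 -0.11 11.84]
```

View pics/w7.png

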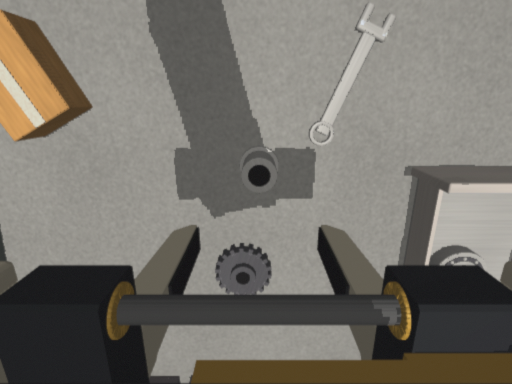

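```bash
python3 -c "
from h import *
f=load('wrist');s=np.array
crop('wrist','w7c',220,130,350,220,6)
print(pix2(f,259.5,176,.06),pix2(f,259.5,150,.01),'wrench',pix2(f,321,132,.005))
"
```

```text
[ 0.47608624 -0.22165417  0.06      ] [ 0.45441501 -0.22117781  0.01      ] wrench [ 0.43306942 -0.14196584  0.005     ]
```

View pics/w7c.png

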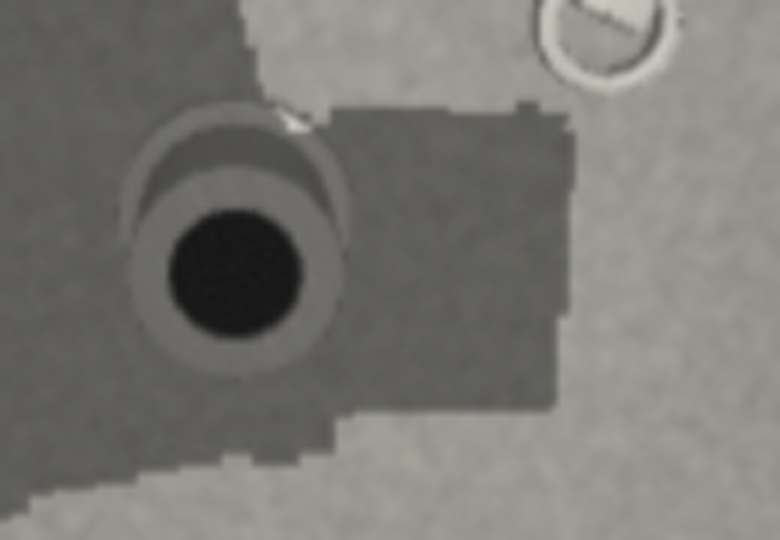

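Call:
{"method": "apply_moves", "body": {
  "moves": [
    [[0.8,0,-0.05,2,0],[0.8,0,0,3,0],[0.8,0,0,3,0],[0.8,0,0,3,0],[0.8,0,0,3,0],[0.8,0,0,2.4,0],[0.8,0,0,1.6,0],[0.8,0,0,1.0,0],[0.8,0,0,0.6,0],[0.8,0,0,0,0]]
  ]
}}

```text
clock: 14.18
position: [0.4759, -0.2222, 0.0219]
tool_rot: [-0.017, -3.141, -0.001]
wrist_force: [0.3, -0.9, 0.3]
gripper_width: 0.797
```

Call:
{"method": "apply_moves", "body": {
  "moves": [
    [[0.6,0,0,0,0],[0.5,0,0,0,0],[0.3,0,0,0,0],[0.2,0,0,0,0],[0.2,0,0,0,0],[0.2,0,0,0,0],[0.2,0,0,0,0]]
  ],
  "force": 35
}}

```text
clock: 14.77
position: [0.4757, -0.2232, 0.0229]
tool_rot: [0.02, 3.141, 0.0]
wrist_force: [-1.1, 1.3, 6.8]
gripper_width: 0.439
```

```bash
python3 -c "
from h import *
f=grab('wrist','w8')
go(.476,-.223,.20,3.1286)"
```

```text
t 14.82 pos [ 0.4756 -0.2232  0.0229] yaw 3.1292 tilt [-7.e-04  0.e+00 -1.e+00] q [ 0.72  0.74 -0.57  2.17  0.89  0.48  1.  ] F [-1.5  1.9  6.7] g 0.44
shift now cm [ -0.05   0.02 -17.71] twist 0.0006 | after twist [ -0.03   0.02 -17.71]
```

View pics/w8.png

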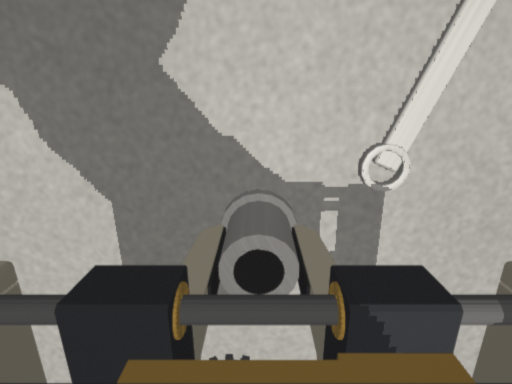

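Call:
{"method": "apply_moves", "body": {
  "moves": [
    [[0.2,0,0,-0.6,0],[0.2,0,0,-1.5,0],[0.2,0,0,-2.5,0],[0.2,0,0,-3,0],[0.2,0,0,-3,0],[0.2,0,0,-3,0],[0.2,0,0,-2.5,0],[0.2,0,0,-1.5,0],[0.2,0,0,0,0]]
  ]
}}

```text
clock: 15.57
position: [0.4762, -0.2239, 0.2012]
tool_rot: [0.021, 3.138, -0.003]
wrist_force: [0.9, -0.3, -4.7]
gripper_width: 0.437
```

```bash
python3 -c "
from h import *
f=load('wrist');print(pix2(f,259,270,.06))
crop('wrist','w8c',200,180,320,310,5)
go(.541,.057,.20,3.1286)"
```

```text
[ 0.47397231 -0.22300815  0.06      ]
t 15.57 pos [ 0.4762 -0.2239  0.2012] yaw 3.1285 tilt [-0.0032 -0.0019 -1.    ] q [ 0.94  0.51 -0.86  2.04  0.53  0.83  1.33] F [ 0.9 -0.3 -4.7] g 0.437
shift now cm [-6.11 28.17  0.09] twist -0.0001 | after twist [-6.11 28.17  0.12]
```

View pics/w8c.png

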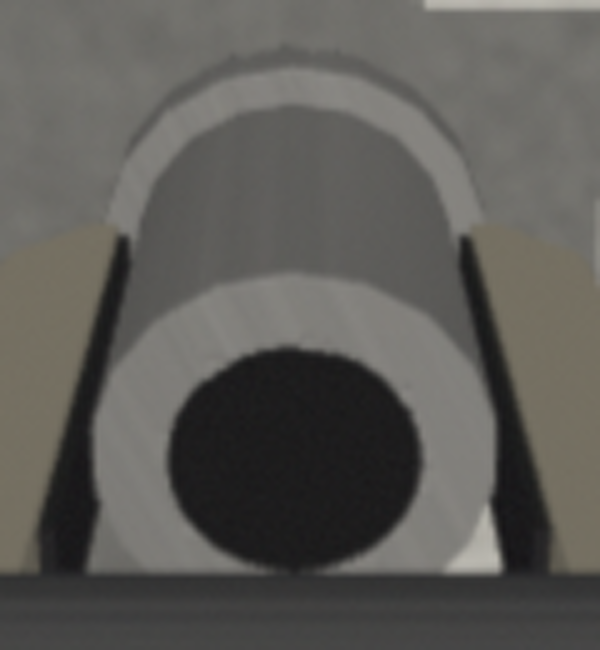

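Call:
{"method": "apply_moves", "body": {
  "moves": [
    [[0.2,-0.3,1.5,0,0],[0.2,-0.6,2.7,0,0],[0.2,-0.6,2.7,0,0],[0.2,-0.6,2.7,0,0],[0.2,-0.6,2.7,0,0],[0.2,-0.6,2.7,0,0],[0.2,-0.6,2.7,0,0],[0.2,-0.6,2.7,0,0],[0.2,-0.6,2.7,0,0],[0.2,-0.6,2.7,0,0]]
  ]
}}

```text
clock: 16.4
position: [0.5348, 0.0347, 0.1969]
tool_rot: [-0.02, -3.139, 0.001]
wrist_force: [0.3, 0.3, -3.8]
gripper_width: 0.438
```

Call:
{"method": "apply_moves", "body": {
  "moves": [
    [[0.2,-0.6,1.5,0,0],[0.2,0,0.7,0.6,0],[0.2,0,0,1.5,0],[0.2,0,0,2,0],[0.2,0,0,1.5,0],[0.2,0,0,0.6,0],[0.2,0,0,0,0],[0.2,0,0,0,0]]
  ]
}}

```text
clock: 17.07
position: [0.5415, 0.0553, 0.1359]
tool_rot: [-0.02, -3.14, 0.0]
wrist_force: [0.4, -1.1, -3.4]
gripper_width: 0.44
```

```bash
python3 -c "
from h import *
f=grab('wrist','w9')
f=grab('side','s9')
crop('side','s9c',130,130,290,275,5)
go(.543,.0566,.035,3.1286)"
```

```text
t 17.17 pos [0.5422 0.0556 0.1369] yaw 3.1287 tilt [-7.e-04  1.e-04 -1.e+00] q [ 0.32  0.6  -0.76  2.06  0.63  0.73  0.71] F [ 0.3  0.9 -3.9] g 0.441
shift now cm [-0.07  0.1  10.19] twist 0.0001 | after twist [-0.08  0.1  10.19]
```

View pics/w9.png

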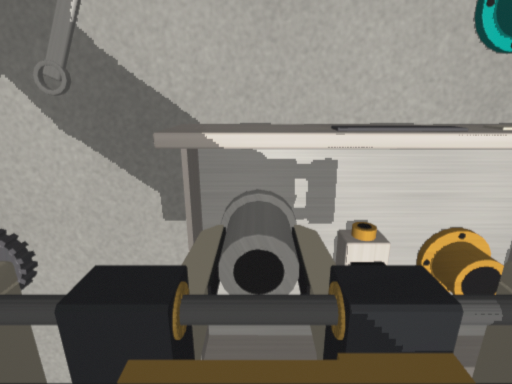

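View pics/s9c.png

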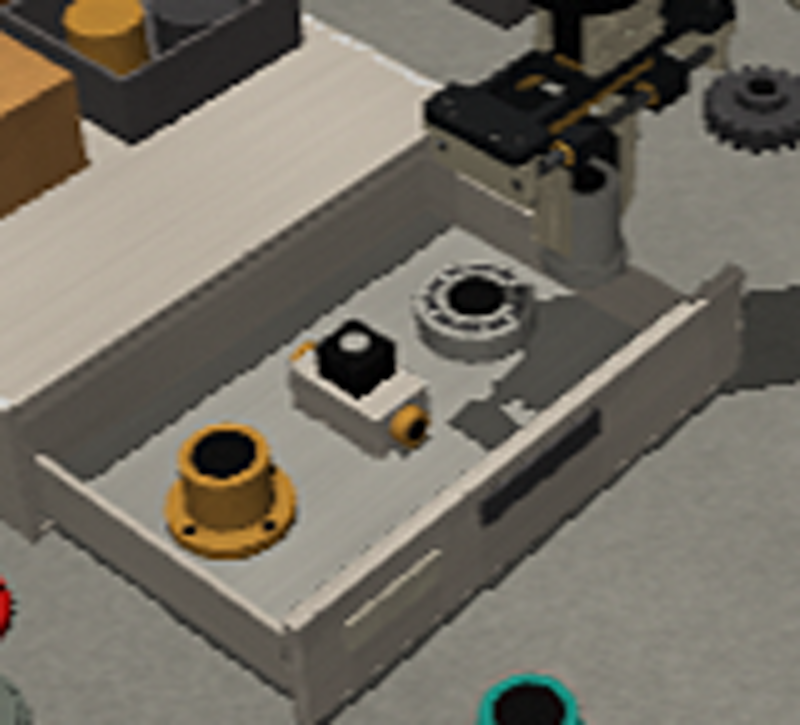

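Call:
{"method": "apply_moves", "body": {
  "moves": [
    [[0.2,-0.07,0.1,1.2,0],[0.2,0,0,2,0],[0.2,0,0,2,0],[0.2,0,0,1.8,0],[0.2,0,0,1.2,0],[0.2,0,0,0.7,0],[0.2,0,0,0.4,0],[0.2,0,0,0.3,0],[0.2,0,0,0.2,0],[0.2,0,0,0,0]]
  ]
}}

```text
clock: 18.0
position: [0.5429, 0.0568, 0.0386]
tool_rot: [0.02, 3.141, 0.0]
wrist_force: [-0.4, 0.8, -3.6]
gripper_width: 0.44
```

Call:
{"method": "apply_moves", "body": {
  "moves": [
    [[0.2,0,0,0.1,0],[0.2,0,0,0.1,0],[0.2,0,0,0.05,0],[0.2,0,0,0,0],[0.2,0,0,0,0]]
  ]
}}

```text
clock: 18.42
position: [0.5427, 0.0567, 0.036]
tool_rot: [0.02, 3.141, 0.0]
wrist_force: [-0.1, 0.8, -4.2]
gripper_width: 0.435
```

```bash
python3 -c "
from h import *
go(.543,.0566,.035,3.1286)"
```

```text
t 18.42 pos [0.5427 0.0567 0.036 ] yaw 3.1291 tilt [-2.e-04  0.e+00 -1.e+00] q [ 0.2   0.73 -0.6   2.12  0.83  0.54  0.53] F [-0.1  0.8 -4.2] g 0.435
shift now cm [-0.03 -0.01  0.1 ] twist 0.0005 | after twist [-0.03 -0.01  0.1 ]
```

Call:
{"method": "apply_moves", "body": {
  "moves": [
    [[0.2,0,0,0.06,0],[0.2,0,0,0.04,0],[0.2,0,0,0,0],[0.2,0,0,0,0]]
  ]
}}

```text
clock: 18.75
position: [0.5427, 0.0567, 0.0349]
tool_rot: [0.02, 3.141, -0.0]
wrist_force: [-0.2, -1.4, -3.2]
gripper_width: 0.44
```

Call:
{"method": "apply_moves", "body": {
  "moves": [
    [[0.2,0,0,0.05,0],[0.2,0,0,0,0],[0.2,0,0,0,0]]
  ]
}}

```text
clock: 19.0
position: [0.5427, 0.0567, 0.0349]
tool_rot: [0.02, 3.141, -0.001]
wrist_force: [-2.1, -0.9, 6.1]
gripper_width: 0.44
```

Contact. Release and rise.

Call:
{"method": "apply_moves", "body": {
  "moves": [
    [[0.48,0,0,0,0],[0.53,0,0,0,0],[0.6,0,0,0,0],[0.66,0,0,0,0],[0.66,0,0,0,0],[0.66,0,0,-0.5,0],[0.66,0,0,-1.5,0],[0.66,0,0,-2.5,0],[0.66,0,0,-3,0],[0.66,0,0,-3,0]]
  ]
}}

```text
clock: 19.83
position: [0.542, 0.0569, 0.1405]
tool_rot: [-0.019, -3.14, -0.0]
wrist_force: [0.6, 1.1, -1.2]
gripper_width: 0.664
```

Call:
{"method": "apply_moves", "body": {
  "moves": [
    [[0.66,0,0,-3,0],[0.66,0,0,-3,0],[0.66,0,1,-2,0],[0.66,2,2,0,0],[0.66,2,2,0,0],[0.66,2,2,0,0],[0.66,2,2,0,0],[0.66,1,1,0,0],[0.66,0,0,0,0],[0.66,0,0,0,0]]
  ]
}}

```text
clock: 20.67
position: [0.4537, 0.1581, 0.2198]
tool_rot: [0.017, 3.141, -0.001]
wrist_force: [0.1, -0.1, 0.0]
gripper_width: 0.661
```

```bash
python3 -c "
from h import *
f=grab('wrist','w10')
grab('side','s10')
crop('wrist','w10a',60,140,380,360,2.5)
crop('side','s10c',130,130,290,275,5)
go(.445,.17,.05,3.1286)"
```

```text
t 20.77 pos [0.4546 0.1571 0.2195] yaw 3.1282 tilt [-2.e-04 -4.e-04 -1.e+00] q [ 0.21  0.43 -0.89  2.11  0.46  0.81  0.59] F [ 0.4 -0.6  0.3] g 0.662
shift now cm [ 0.98  1.28 16.95] twist -0.0004 | after twist [ 0.97  1.28 16.95]
```

View pics/w10a.png

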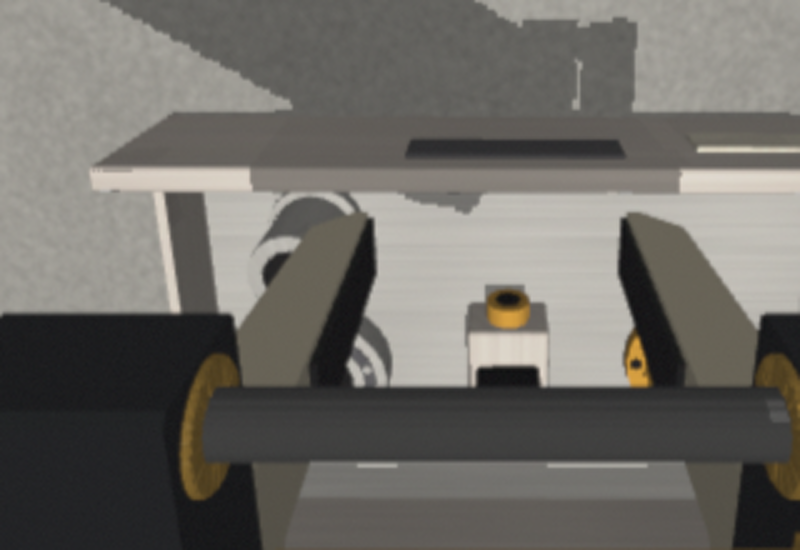

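View pics/s10c.png

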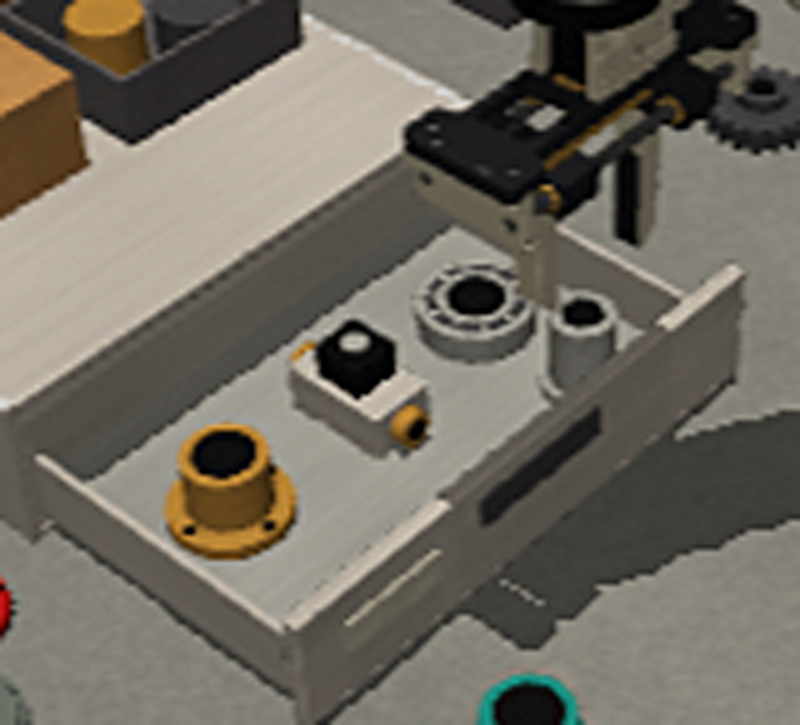

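```bash
python3 -c "
from h import *
f=load('side');c=lambda x,y:cp(x,y,130,130,5)
for n,x,y,z in[('sleeve',582,313,.072),('bearing',475,296,.034),('bush',223,453,.06),('button',355,342,.07)]: print(n,(pix2(f,*c(x,y),z)*1000).round(1))
"
```

```text
sleeve [543.5  57.4  72. ]
bearing [633.4  55.3  34. ]
bush [631.3 269.9  60. ]
button [631.4 161.8  70. ]
```

Call:
{"method": "apply_moves", "body": {
  "moves": [
    [[0.4,0.5,0.4,0,0],[0.2,0.47,0.45,0,0],[0,0,0,1,0],[0,0,0,2.5,0],[0,0,0,3,0],[0,0,0,3,0],[0,0,0,3,0],[0,0,0,2.5,0],[0,0,0,1.5,0],[0,0,0,0.5,0]]
  ],
  "force": 20
}}

```text
clock: 21.6
position: [0.4428, 0.1662, 0.0467]
tool_rot: [-0.018, -3.137, 0.002]
wrist_force: [0.6, -0.4, 0.0]
gripper_width: 0.014
```

```bash
python3 -c "
from h import *
grab('wrist','w11');grab('side','s11')
go(.48,.166,.05,3.1286)"
```

```text
t 21.7 pos [0.4435 0.1666 0.0484] yaw 3.1301 tilt [ 2.2e-03 -8.0e-04 -1.0e+00] q [-0.08  0.66 -0.57  2.27  0.87  0.44  0.18] F [-0.1  0.1  0.5] g 0.001
shift now cm [-3.65 -0.02 -0.17] twist 0.0015 | after twist [-3.65 -0.01 -0.16]
```

View pics/w11.png

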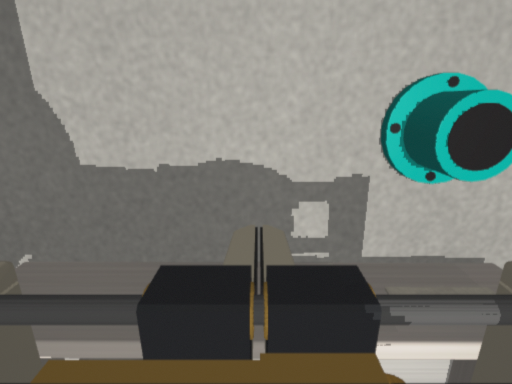

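View pics/s11.png

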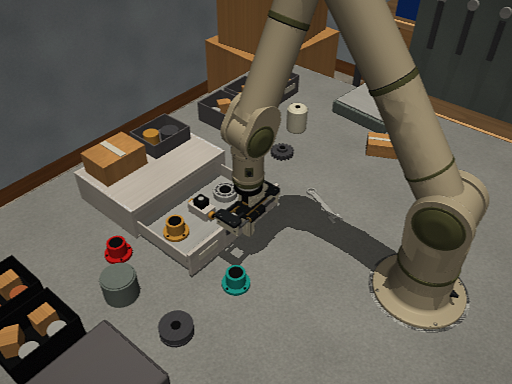

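Call:
{"method": "apply_moves", "body": {
  "moves": [
    [[0,-0.5,0,0,0.001],[0,-0.5,0,0,0],[0,-0.4,0,0,0],[0,-0.4,0,0,0],[0,-0.3,0,0,0],[0,-0.3,0,0,0],[0,-0.3,0,0,0]]
  ]
}}

```text
clock: 22.28
position: [0.4717, 0.166, 0.0496]
tool_rot: [0.022, 3.141, 0.0]
wrist_force: [-1.1, -0.0, 0.4]
gripper_width: 0.003
```

Call:
{"method": "apply_moves", "body": {
  "moves": [
    [[0,-0.25,0,0,0],[0,-0.25,0,0,0],[0,-0.25,0,0,0],[0,-0.3,0,0,0],[0,-0.4,0,0,0],[0,-0.5,0,0,0]]
  ]
}}

```text
clock: 22.78
position: [0.4904, 0.1656, 0.0493]
tool_rot: [-0.021, -3.141, 0.001]
wrist_force: [-4.2, -1.0, 2.9]
gripper_width: 0.005
```

Call:
{"method": "apply_moves", "body": {
  "moves": [
    [[0,-0.6,0,0,0],[0,-0.7,0,0,0],[0,-0.8,0,0,0],[0,-0.8,0,0,0],[0,-0.8,0,0,0],[0,-0.8,0,0,0],[0,-0.8,0,0,0],[0,-0.8,0,0,0],[0,-0.8,0,0,0],[0,-0.8,0,0,0]]
  ]
}}

```text
clock: 23.62
position: [0.5685, 0.1646, 0.0494]
tool_rot: [-0.021, -3.141, 0.001]
wrist_force: [-5.7, -1.2, 3.4]
gripper_width: 0.005
```

Call:
{"method": "apply_moves", "body": {
  "moves": [
    [[0,-0.8,0,0,0],[0,-0.8,0,0,0],[0,-0.8,0,0,0],[0,-0.7,0,0,0],[0,-0.7,0,0,0],[0,-0.7,0,0,0],[0,-0.6,0,0,0],[0,-0.5,0,0,0],[0,-0.5,0,0,0],[0,-0.4,0,0,0]]
  ]
}}

```text
clock: 24.45
position: [0.6333, 0.1638, 0.0493]
tool_rot: [-0.021, -3.141, 0.0]
wrist_force: [-4.8, -3.0, 2.1]
gripper_width: 0.005
```

```bash
python3 -c "
from h import *
grab('top','t12');grab('side','s12')
crop('side','s12c',70,110,290,275,3.6)
go(.682,.1635,.05,3.1286)"
```

```text
t 24.55 pos [0.6342 0.1643 0.0494] yaw 3.1277 tilt [-0.0017  0.0012 -1.    ] q [ 0.08  0.81 -0.67  1.86  0.73  0.73  0.55] F [-0.3 -0.2  0. ] g 0.004
shift now cm [-4.78 -0.01 -0.05] twist -0.0009 | after twist [-4.78 -0.02 -0.06]
```

View pics/s12c.png

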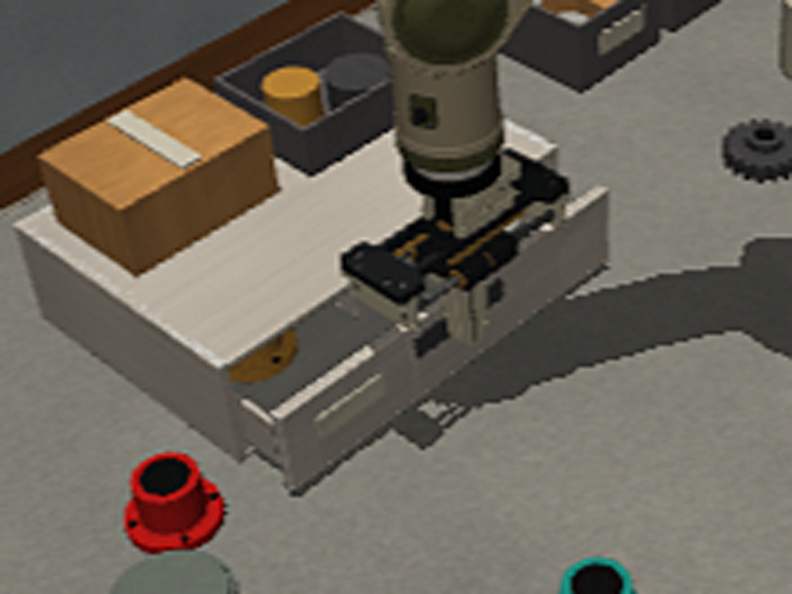

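Call:
{"method": "apply_moves", "body": {
  "moves": [
    [[0,-0.3,0,0,0],[0,-0.45,0,0,0],[0,-0.5,0,0,0],[0,-0.5,0,0,0],[0,-0.5,0,0,0],[0,-0.4,0,0,0],[0,-0.35,0,0,0],[0,-0.3,0,0,0],[0,-0.25,0,0,0],[0,-0.2,0,0,0]]
  ]
}}

```text
clock: 25.38
position: [0.6705, 0.1639, 0.0495]
tool_rot: [0.021, 3.141, 0.001]
wrist_force: [-4.3, 2.5, 1.6]
gripper_width: 0.004
```

Call:
{"method": "apply_moves", "body": {
  "moves": [
    [[0,-0.2,0,0,0],[0,-0.2,0,0,0],[0,-0.15,0,0,0],[0,-0.15,0,0,0],[0,-0.1,0,0,0]]
  ]
}}

```text
clock: 25.8
position: [0.6784, 0.1634, 0.0493]
tool_rot: [-0.021, -3.141, -0.0]
wrist_force: [-3.8, 1.7, 0.3]
gripper_width: 0.006
```

Call:
{"method": "apply_moves", "body": {
  "moves": [
    [[0,-0.1,0,0,0],[0,-0.1,0,0,0],[0,-0.1,0,0,0],[0,-0.1,0,0,0]]
  ]
}}

```text
clock: 26.13
position: [0.6822, 0.1634, 0.0494]
tool_rot: [-0.021, -3.141, -0.0]
wrist_force: [-4.0, 2.7, 0.7]
gripper_width: 0.005
```

Call:
{"method": "apply_moves", "body": {
  "moves": [
    [[0,-0.1,0,0,0],[0,-0.1,0,0,0],[0,-0.1,0,0,0],[0,0,0,0,0]]
  ]
}}

```text
clock: 26.47
position: [0.6855, 0.1631, 0.0493]
tool_rot: [0.021, 3.141, -0.0]
wrist_force: [-3.0, 2.7, 0.3]
gripper_width: 0.007
```

Call:
{"method": "apply_moves", "body": {
  "moves": [
    [[0,-0.1,0,0,0],[0,-0.1,0,0,0],[0,0,0,0,0]]
  ]
}}

```text
clock: 26.72
position: [0.6864, 0.163, 0.0493]
tool_rot: [-0.021, -3.14, 0.001]
wrist_force: [-7.0, 1.8, 3.9]
gripper_width: 0.003
```

```bash
python3 -c "
from h import *
grab('side','s13')
crop('side','s13c',70,110,290,275,3.6)
go(.682,.1635,.05,3.1286)"
```

```text
t 26.77 pos [0.6863 0.1631 0.0493] yaw 3.1283 tilt [ 1.6e-03 -7.0e-04 -1.0e+00] q [ 0.09  0.86 -0.68  1.73  0.71  0.81  0.63] F [-7.1  2.4  2.7] g 0.004
shift now cm [ 0.44  0.04 -0.07] twist -0.0003 | after twist [ 0.44  0.04 -0.07]
```

View pics/s13c.png

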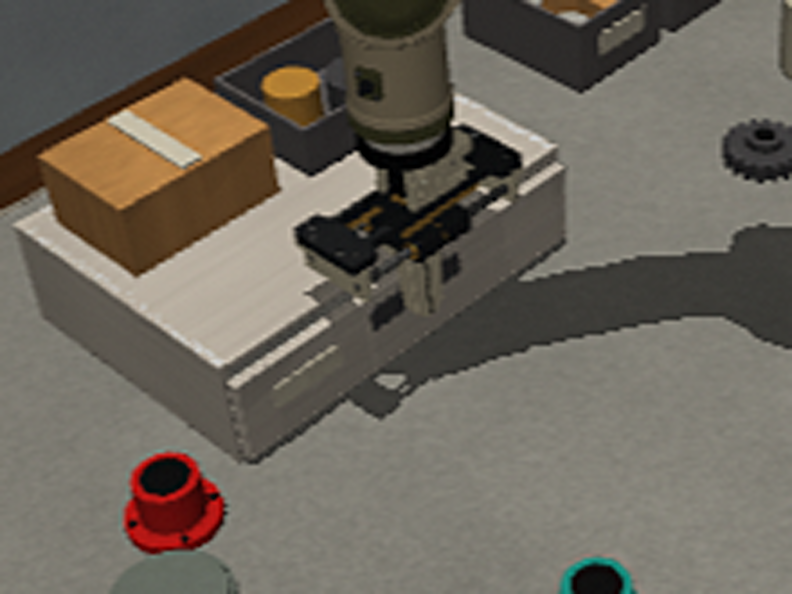

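Position stopped with the force rising to 7 N, likely the stop. I'll press slightly more to confirm.

Call:
{"method": "apply_moves", "body": {
  "moves": [
    [[0,-0.08,0,0,0],[0,-0.08,0,0,0],[0,0,0,0,0],[0,0,0,0,0]]
  ]
}}

```text
clock: 27.1
position: [0.6863, 0.163, 0.0493]
tool_rot: [-0.02, -3.137, 0.003]
wrist_force: [-11.8, 1.5, 6.6]
gripper_width: 0.005
```

Call:
{"method": "apply_moves", "body": {
  "moves": [
    [[0,0.3,0,0,0],[0,0.8,0,0,0],[0,2,0,0,0],[0,3,0,0,0],[0,3,0,-1,0],[0,3,0,-2,0],[0,2,0,-3,0],[0,1,0,-3,0],[0,0,0,-2,0],[0,0,0,0,0]]
  ]
}}

```text
clock: 27.93
position: [0.5395, 0.1657, 0.1636]
tool_rot: [0.021, 3.135, 0.001]
wrist_force: [1.2, 0.1, -0.6]
gripper_width: 0.004
```

Call:
{"method": "apply_moves", "body": {
  "moves": [
    [[0,0,-3,-1,0],[0,0,-3,-1,0],[0,0,-3,0,0],[0,0,-3,0,0],[0,0,-3,0,0],[0,0,-3,0,0],[0,0,-3,0,0],[0,0,-2,0,0],[0,0,0,0,0],[0,0,0,0,0]]
  ]
}}

```text
clock: 28.77
position: [0.5348, -0.0667, 0.1788]
tool_rot: [0.027, 3.141, -0.001]
wrist_force: [1.1, 0.2, -0.2]
gripper_width: 0.007
```

```bash
python3 -c "
from h import *
grab('side','s14');grab('top','t14')
crop('top','t14c',90,70,390,260,2.6)
go(.682,.1635,.05,3.1286)"
```

```text
t 28.87 pos [ 0.535  -0.0642  0.1793] yaw 3.1283 tilt [-5.e-04  3.e-04 -1.e+00] q [ 0.6   0.55 -0.84  2.03  0.57  0.81  0.98] F [1.1 0.1 0.4] g 0.002
shift now cm [-14.39  22.96  12.94] twist -0.0003 | after twist [-14.41  22.96  12.93]
```

View pics/s14.png

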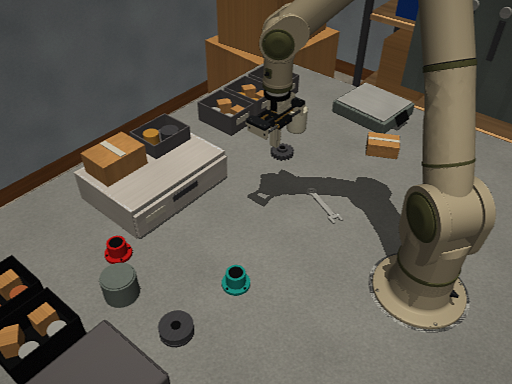

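View pics/t14c.png

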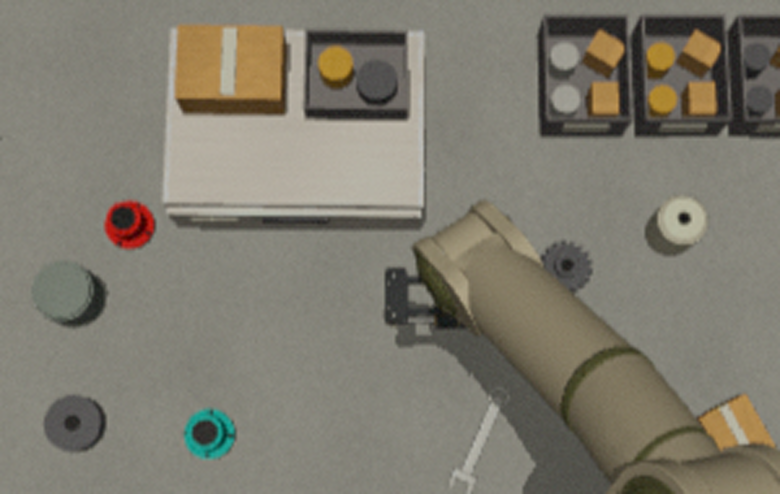

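```bash
python3 -c "
from h import *
print(manip.sign_off())"
```

```text
the job is handed in; nothing more can be done
None
```

I put both parts in the drawer, pushed it fully shut and handed the job in at about 29 s of the 70 s allowed.

- **Valve:** it lies flat on its block, coil up. It was within about 2 mm of the midpoint between bearing and bush, and its yaw was about -0.014 rad against about -0.013 rad for the drawer.
- **Sleeve:** it stands upright on its collar, about 90 mm in front of the bearing and about 1 mm sideways of straight in front.
- **Setting down:** I lowered each part until I saw a light contact of about 10 N, then released it. The bearing and bush measured the same before and after placing, to within 1 mm.
- **Drawer:** I pushed at 0.1 m/s or less and slowed to about 0.01 m/s at the end. The fingers stopped advancing at the end stop while the push rose from 4 N to 12 N, after about 214 mm of travel. The last side and top pictures show the panel against the cabinet, the robot clear of everything and nothing on the bench visibly moved.

Two limits on these checks:
- **Camera disagreement:** the cameras differ by about 2 mm in x, which is their calibration accuracy.
- **Inside the shut drawer:** I could not see the parts once it was closed. That nothing shifted during the push is inferred from how gently it was done, not measured.

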